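# Lock the studio paint chest

### The job

Lock the steel paint chest for the night: push the peg on the round slotted disc sideways to turn the disc until its slot lines up with the bar, then push the bar by its upright end plate through the slot until it is fully home in the keeper on the other lid leaf, and let go. Leave the bar down in its guide, never lifting it, and do not disturb the jar, tin, bottle or tape roll around it.

Things in the scene. Friction and masses are not known exactly. Their poses are not given: they have to be found in the camera images.
- chest: Low steel paint chest, grey sides, white lid, 220 (x) by 380 (y) by 80 mm high, fixed, but placed and turned anew each time. Origin: centre of its underside, on the bench. The lid's two leaves meet at a seam across at chest y = -100 mm. The lock stands on the lid along the chest's y axis at x = 0: from +y to -y the bar in its guide, the round steel disc (centre y = -60 mm), the keeper. The bar travels to -y.
- guide_strap (a point): Middle of the top of the dark strap that bridges the bar's guide, 104 mm above the bench, at chest y = +4 mm; strap 34 mm wide (x), 40 mm long (y). The guide's bed runs on under the bar to chest y = +156 mm, 34 mm wide, its top 8 mm above the lid, with rails 5 mm higher.
- keeper (a point): Middle of the top of the dark keeper arch, 104 mm above the bench, at chest y = -116 mm; 36 mm wide (x), 24 mm long (y), with a passage 17 mm wide for the bar.
- lock_disc (a joint): Angle of the slotted steel disc about its vertical axis, rad, counter-clockwise from above; stops at -0.4 and 3.54, starts at 0.5 to 2.64. At 0 and also at 3.1416 the slot is in line with the bar; either will do, within 0.06. The peg lies on the chest's -x side at 0, its -y side (by the keeper) at 1.57, its +x side at 3.1416. It stays where it is left; turning takes about 2 N at the peg.
- disc_centre (a point): Centre of the disc's top face, on its axis, 102 mm above the bench. Disc 68 mm across. The slot, 16 mm wide, is open at the top and runs right across the disc along this point's y axis; its floor is 15 mm below the top face.
- peg_top (a point): Centre of the top of the upright round steel peg that stands on the disc, 21 mm from the disc's axis along the disc's own -x. Peg 12 mm in diameter, 30 mm tall above the disc's top face; its top is 132 mm above the bench.
- lock_bar: Loose steel bar, 158 mm long (y), 12 wide (x), 10 high, 0.22 kg or so, lying in its guide along the chest's y axis with 1.5 mm play each side; slides easily. Rounded nose at -y; upright end plate at +y, 44 mm wide, 10 thick, 6 to 46 mm above the bar's underside. Origin: middle of the underside, 88 mm above the bench. Starts with its nose 8 to 20 mm short of the disc.
- bar_nose (a point): Tip of the bar's rounded nose, 5 mm above the bar's underside. Fully home it lies at chest y = -124 mm, inside the keeper.
- bar_plate (a point): Middle of the outer (+y) face of the end plate, the face to push, 118 mm above the bench. The bar is fully home when the plate stops against the guide's strap: this point is then at chest y = +34 mm.
- small_jar: Small lidded glass jar, 44 mm across, 55 mm high, standing on the lid near the keeper, about 70 mm to the chest's +x side. Origin: centre of its underside. Bystander.
- paint_tin: Paint tin, 76 mm across, 100 mm high, on the bench beyond the chest. Origin: centre of its underside. Bystander.
- turps_bottle: Clear plastic bottle, 62 mm across, 130 mm high, on the bench off the chest's -y end. Origin: centre of its underside. Bystander.
- tape_roll: Roll of paper tape lying flat, 90 mm across, 25 mm high, on the bench off the chest's +y end. Origin: centre of its underside. Bystander.
Not all that is in view belongs to the job. Leave any green or turquoise look-alike of the lock_bar alone.

How it is judged:
By the outcome, as a careful person would: the job done as asked, in the order asked, and still so for the second after the job is handed in, with the robot touching nothing.
It also fails if it takes over 51 s, if anything falls off the work surface, if the arm or the gripper's body presses on something with over 40 N, if the wrist force passes 120 N, or if a joint passes its speed limit or range.

### The arm

A 6-joint arm with a two-finger parallel gripper is mounted at the origin on the work surface. World frame = base frame: x ahead of the robot, y to its left, z up, the work surface at z = 0. Lengths are in m, angles in rad, forces in N, time in s.
With the tool pointing down it reaches from about 0.3 to 0.75 m from the base axis. Payload 8.5 kg.
Tool frame: the origin (TCP) lies midway between the tips of the shut fingers; the grasp point (between the pads) lies 19 mm behind it; z points along the fingers, y is the line along which they close (so a half turn about z gives the same grasp; the last joint's range is limited). The gripper opens to 88 mm and grips with 3 to 60 N. Pads are 18 mm wide; open, the fingers measure 123 mm over their backs; the gripper's body (75 mm by 187 mm) begins 45 mm behind the grasp point.
Start: joints at [0.975, 0.381, 1.297, -0, 1.464, -0.215], TCP at [0.204, 0.511, 0.239] pointing down, gripper open.
Joint ranges: [-3.11, 3.11], [-0.89, 2.33], [0.22, 2.48], [-1.42, 4.56], [0.17, 2.85], [-2.88, 2.88]. Speed limits (rad/s): [2.39, 2.39, 3.14, 3.14, 3.14, 3.14].

### API

Orientations are given as a rotation vector (axis times angle).
In Python, from station import r gives the robot as it stands. The module is installed in compiled form; this text tells all that it offers.
- The arm moves only by the shell command python3 -m handwheel 'ROWS' [OPENING]. ROWS is JSON, a list of rows, each a list of 4 numbers: the shift along the tool's x, y, z in mm, then the turn about the tool's z in degrees. A call has exactly 10 rows; each row is the pose to reach, as a shift and turn from the pose commanded when the call began, along the tool's axes at that moment; what a row does not reach only later rows make up. A row lasts 1/10 s, in which the tool goes at most 50 mm and 8.59 degrees, less where a joint would pass 70% of its speed; a pose out of reach is approached as far as the arm can. A call with a gripper value outside its range is refused whole. OPENING is the finger opening in mm, from 0 to 88.1, set as the call begins (- or left out, the last holds). The fingers move at their own pace and stop on an object; the grip force is fixed at half the most. Time passes only in rows, so rows that repeat a pose let the fingers close, or fill a call up. It gives the time, the measured TCP pose, the force, the opening and the grip force at its end, in the units of the state.
- r.read_state(): the state, without advancing time (a new reading comes with each control period).
- r.camera(name): name is "scene" or "top"; returns the picture (420x560x3 uint8, red, green, blue); there is no depth.
- r.get_calibration(name): a dict with "fx", "fy", "cx", "cy" (pixels), "position" and "rotation" of the camera in the world. Camera axes: x right, y up, looking along -z (the intrinsics and any distortion apply to the point x, -y, -z); pixel columns grow to the right and rows downward; lengths in m; the calibration is good to about 2 mm. A picture is of the moment at which its call begins. get_calibration takes no time and is no camera call.
- r.sign_off(): hands the job in; it is judged then, once.
Trained networks look in the newest picture that a camera, given by its name, has taken for a name from the list of things; names that differ only in an ending like _2 or _b are one class to them, and where a whole thing is asked for, a point or a joint stands for the part that bears it (a point fixed in the world has none). Each returns a list of dicts, best first, with "conf" (0 to 1); they miss things now and then, are a little off and sometimes report something else, mostly with a low value. They report only what shows in the picture. A call takes as long as a camera call. They do not tell look-alikes from the thing itself.
- r.recognise(camera, label): "bbox" ([left, top, right, bottom] as shares, 0 to 1, of the picture: columns of its width, rows of its height, round what is visible of it).
- r.tip_of(camera, label): "at" ([column, row] as shares, 0 to 1, of the picture: columns of its width, rows of its height: a listed point, or the origin of a listed thing).
The state is a dict: "clock": time; "q": joint angles; "qd": joint speeds; "effort": joint torques, N m; "tcp_pos": TCP position; "eef_rot": TCP orientation; "force": force on the tool from outside, world axes, zero at the start; "wrist_torque": the same for the moment, N m; "gripper_width": finger opening in m; "gripper_force": force on a finger pad.
Only numpy, scipy, OpenCV 4.12 (cv2) and the standard library are available. Lean on these libraries where they do the work, as an engineer would, in place of code of your own. Each camera call takes 0.05 s, during which the arm holds its last target. There are 200 camera calls.

## Working session

There is one attempt and no reset: what is moved stays moved. The work goes in short steps, Python scripts to look and compute and a shell command to move; the robot and the scene stay as the last step left them, time stands still between calls to the robot, and variables do not carry over. Pictures are saved under pics/ and viewed, at most 10 in all, crops included, and the job is handed in when it is done.

```bash
mkdir -p pics; cat > h.py <<'E'
import numpy as np, cv2
from station import r
from scipy.spatial.transform import Rotation as R
def cal(n):
    c=r.get_calibration(n); rot=np.array(c["rotation"],float)
    if rot.shape!=(3,3): rot=R.from_rotvec(rot).as_matrix() if rot.size==3 else R.from_quat(rot).as_matrix()
    return c,rot,np.array(c["position"],float)
def pix2w(n,uv,z):
    c,rot,p=cal(n); d=rot@np.array([(uv[0]-c["cx"])/c["fx"],-(uv[1]-c["cy"])/c["fy"],-1.])
    return p+d*(z-p[2])/d[2]
def w2pix(n,P):
    c,rot,p=cal(n); q=rot.T@(np.array(P)-p)
    return np.array([c["cx"]+c["fx"]*q[0]/-q[2], c["cy"]-c["fy"]*q[1]/-q[2]])
def snap(n,f=None):
    im=r.camera(n)
    if f: cv2.imwrite(f,im[:,:,::-1])
    return im
E
python3 - <<'E'
from h import *
for n in("top","scene"):
    snap(n,f"pics/{n}0.png"); print(n,r.get_calibration(n))
    for l,z in [("guide_strap",.104),("keeper",.104),("disc_centre",.102),("peg_top",.132),("bar_nose",.093),("bar_plate",.118),("small_jar",.08),("chest",0)]:
        for d in r.tip_of(n,l)[:2]:
            uv=np.array(d["at"])*[560,420]; print(n,l,round(d["conf"],2),uv.round(1),pix2w(n,uv,z).round(4))
print(r.read_state())
E
```

```text
top {'fx': 533.3964956018432, 'fy': 533.3964956018432, 'cx': 285.5512743192986, 'cy': 206.3421778484611, 'position': array([0.51393463, 0.0557272 , 1.1270061 ]), 'rotation': array([ 0.06340096, -0.07844138, -1.55260852])}
top guide_strap 0.95 [332.3 251.4] [ 0.5219 -0.0442  0.104 ]
top guide_strap 0.35 [378.8 258.8] [ 0.5093 -0.1333  0.104 ]
top keeper 0.95 [392.1 269.4] [ 0.4896 -0.1588  0.104 ]
top disc_centre 0.86 [366.7 258. ] [ 0.5104 -0.1104  0.102 ]
top disc_centre 0.18 [266.8 226.6] [0.5673 0.0821 0.102 ]
top peg_top 0.6 [378.3 257.5] [ 0.5118 -0.1272  0.132 ]
top bar_nose 0.94 [220.6  76.9] [0.8639 0.18   0.093 ]
top bar_nose 0.84 [191.  273.6] [0.475 0.226 0.093]
top bar_plate 0.88 [267.8 227.6] [0.5646 0.0797 0.118 ]
top bar_plate 0.74 [138.  332.8] [0.3654 0.3165 0.118 ]
top small_jar 0.85 [422.  245.9] [ 0.5358 -0.2227  0.08  ]
top chest 0.7 [330.  248.6] [ 0.5285 -0.0495  0.    ]
scene {'fx': 533.72427556144, 'fy': 533.72427556144, 'cx': 279.91145985840365, 'cy': 204.96025555662033, 'position': array([ 1.2467121 , -0.57440056,  0.93569297]), 'rotation': array([0.7715168
[... 644 characters left out ...]
] [ 0.4153 -0.0508  0.    ]
{'clock': 0.9, 'q': array([ 9.74715885e-01,  3.80570412e-01,  1.29741457e+00,  5.10340189e-06,
        1.46362983e+00, -2.15287068e-01]), 'qd': array([-0.00197415,  0.0004831 ,  0.00031115, -0.0004032 ,  0.00078632,
       -0.00117625]), 'effort': array([ 6.75718311e-04, -4.37798774e+01, -2.24729097e+01,  7.13666878e-02,
        3.14185128e-02,  3.37079041e-05]), 'tcp_pos': array([0.20438652, 0.51057741, 0.23875938]), 'eef_rot': array([-5.94539778e-01, -3.08480836e+00,  2.88399935e-05]), 'force': array([ 0.26684764, -0.90559735, -0.46138141]), 'wrist_torque': array([ 0.04251363,  0.03614997, -0.02645648]), 'gripper_force': 0.0, 'gripper_width': 0.0882988879609026}
```

```bash
python3 - <<'E'
import cv2,numpy as np
t=cv2.imread("pics/top0.png");s=cv2.imread("pics/scene0.png")
a=cv2.resize(t[190:300,240:440],None,fx=4,fy=4,interpolation=cv2.INTER_CUBIC)
cv2.imwrite("pics/tc.png",a)
b=cv2.resize(s[150:300,130:330],None,fx=4,fy=4,interpolation=cv2.INTER_CUBIC); cv2.imwrite("pics/sc.png",b)
E
```

```text
(no output)
```

View pics/top0.png

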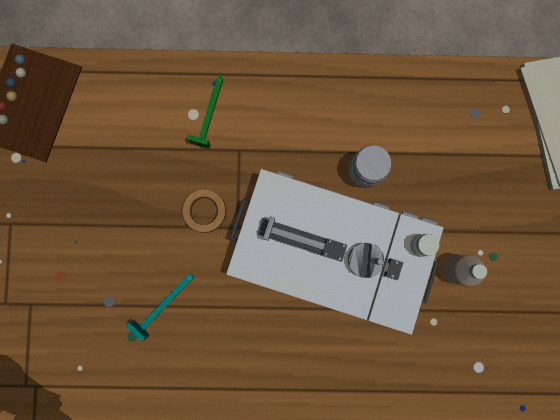

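View pics/tc.png

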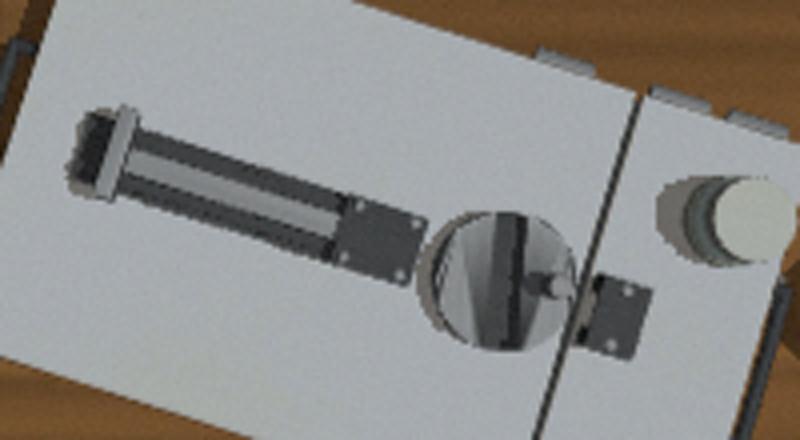

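View pics/sc.png

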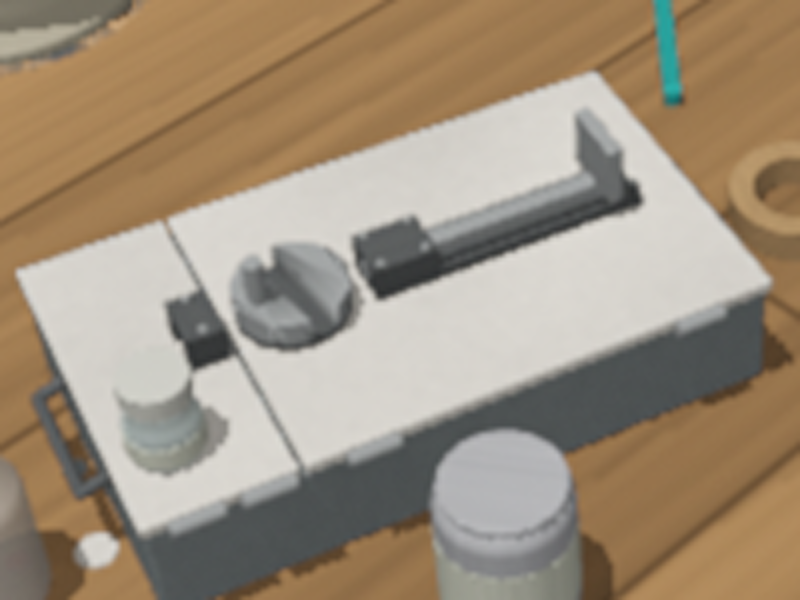

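The top view shows the chest turned about -17°. The disc is near pixel (366,258), the peg near (381,261) on the keeper side, the plate near (268,227) and the jar near (424,245). The green and turquoise bars are decoys. Next I fit the chest pose from the lid outline and the disc angle from the peg.

```bash
cat >> h.py <<'E'
def chest_fit():
    im=snap("top"); g=im.astype(int)
    m=((g.min(2)>120)&(g.max(2)-g.min(2)<40)).astype(np.uint8); m[:150]=0
    m=cv2.morphologyEx(m,cv2.MORPH_OPEN,np.ones((3,3))); m=cv2.morphologyEx(m,cv2.MORPH_CLOSE,np.ones((9,9)))
    cs,_=cv2.findContours(m,cv2.RETR_EXTERNAL,cv2.CHAIN_APPROX_NONE); c=cv2.convexHull(max(cs,key=cv2.contourArea))[:,0]
    W=np.array([pix2w("top",p,.08)[:2] for p in c]); return W,cv2.minAreaRect((W*1000).astype(np.float32))
def toc(P,o,psi):
    d=np.array(P[:2])-o; return np.array([np.cos(psi)*d[0]+np.sin(psi)*d[1],-np.sin(psi)*d[0]+np.cos(psi)*d[1]])
E
python3 - <<'E'
from h import *
W,rc=chest_fit(); print(rc)
psi=np.deg2rad(rc[2]); 
for k in range(-4,4):
    p=psi+k*np.pi/2
    if -.6<p<0: psi=p
o=np.array(rc[0])/1000; print("psi",psi,o)
L=dict(guide_strap=.104,keeper=.104,disc_centre=.102,bar_plate=.118,small_jar=.08)
L["peg_top"]=.132
for n in("top","scene"):
    snap(n)
    for l,z in L.items():
        for d in r.tip_of(n,l)[:2]:
            uv=np.array(d["at"])*[560,420]; print(n,l,round(d["conf"],2),uv.round(1),(1000*toc(pix2w(n,uv,z),o,psi)).round(1))
# by-eye peg top centres from crops
for n,uv in(("top",(240+565/4,190+288/4)),("scene",(130+254/4,150+262/4))): print(n,"eye peg",(1000*toc(pix2w(n,uv,.132),o,psi)).round(1))
E
```

```text
((525.4284057617188, -53.48699951171875), (379.98492431640625, 221.55850219726562), 73.08448791503906)
psi -0.2952313805434592 [ 0.52542841 -0.053487  ]
top guide_strap 0.68 [330.5 250.1] [-4.8 11.9]
top guide_strap 0.55 [332.5 250.7] [-4.7  7.9]
top keeper 0.65 [396.6 271.5] [  -4.9 -120.5]
top disc_centre 0.72 [363.7 259.5] [ -2.3 -54.3]
top bar_plate 0.87 [137.8 333.1] [-261.4  307.5]
top bar_plate 0.65 [199.1 142.2] [114.  314.9]
top small_jar 0.55 [425.3 244.6] [  63.6 -164.4]
top peg_top 0.67 [375.9 257. ] [  7.9 -70. ]
top peg_top 0.21 [332.2 254.2] [-12.1   9.1]
scene guide_strap 0.94 [227.3 214.3] [ 9.6 -2.1]
scene keeper 0.67 [176.9 228.9] [  -1.6 -118. ]
scene disc_centre 0.97 [202.3 221.4] [  1.5 -59.6]
scene bar_plate 0.85 [280.4 189.2] [  6.3 135.6]
scene bar_plate 0.73 [293.5 134. ] [-172.1  269. ]
scene small_jar 0.68 [173.4 259.4] [  57.5 -151.1]
scene peg_top 0.82 [191.6 211.8] [ -7.8 -77.4]
top eye peg [  2.1 -82.1]
scene eye peg [  5.3 -77.9]
```

```bash
python3 -m handwheel '[[-50,-47,0,8],[-100,-94,0,16],[-150,-140,0,24],[-200,-187,0,32],[-250,-234,0,40],[-300,-281,0,48],[-350,-328,0,56],[-400,-375,0,64],[-450,-422,0,72],[-518,-485,0,75]]' 40
```

```text
clock: 2.65
tcp_pos: [0.4166, 0.0555, 0.239]
eef_rot: [2.354, 2.079, 0.001]
force: [0.6, 0.5, -0.6]
gripper_width: 0.0399
gripper_force: 0.0
```

```bash
cat >> h.py <<'E'
O=np.array([.52543,-.05349]); PSI=-.2952
def tow(c): return O+np.array([np.cos(PSI)*c[0]-np.sin(PSI)*c[1],np.sin(PSI)*c[0]+np.cos(PSI)*c[1]])/1000
def togo(cx,cy,z,yawc):
    "chest mm, z m, tool-y yaw in chest deg -> shift, turn"
    s=r.read_state(); M=R.from_rotvec(s["eef_rot"]).as_matrix(); t=np.r_[tow((cx,cy)),z]
    d=M.T@(t-s["tcp_pos"])*1000; yaw=np.degrees(np.arctan2(M[1,1],M[0,1])); dy=(yawc+np.degrees(PSI)-yaw+90)%180-90
    print("clock",s["clock"],"shift",d.round(1),"turn",round(-dy,1),"chest",(1000*toc(s["tcp_pos"],O,PSI)).round(1),"z",s["tcp_pos"][2].round(4),"F",s["force"].round(1),"w",round(s["gripper_width"]*1000,1),"q",s["q"].round(2),"yawc",round(yaw-np.degrees(PSI),1))
E
python3 -c "
from h import *
togo(3.7,-80.7,.106,10.3)"
```

```text
clock 2.65 shift [-174.9  111.3  133.1] turn -0.5 chest [-135.9   72.6] z 0.239 F [ 0.6  0.5 -0.6] w 39.9 q [-0.15  0.15  1.62  0.    1.37 -0.03] yawc 9.8
```

```bash
python3 -m handwheel '[[-40,25,20,0],[-80,51,40,0],[-120,76,60,0],[-150,95,80,0],[-175,111,85,0],[-175,111,85,0],[-175,111,85,0],[-175,111,85,0],[-175,111,85,0],[-175,111,85,0]]'; python3 -c "
from h import *
togo(3.7,-80.7,.106,10.3);snap('scene','pics/s1.png');im=cv2.imread('pics/s1.png');cv2.imwrite('pics/s1c.png',cv2.resize(im[150:300,110:310],None,fx=4,fy=4))"
```

```text
clock: 3.65
tcp_pos: [0.5054, -0.1286, 0.1542]
eef_rot: [2.348, 2.086, 0.0]
force: [0.2, 0.6, -0.7]
gripper_width: 0.0398
gripper_force: 0.0
clock 3.65 shift [-3.2  0.4 48.2] turn -0.1 chest [  2.7 -77.6] z 0.1542 F [ 0.2  0.6 -0.7] w 39.8 q [-0.48  0.41  1.51  0.    1.22 -0.36] yawc 10.2
```

View pics/s1c.png

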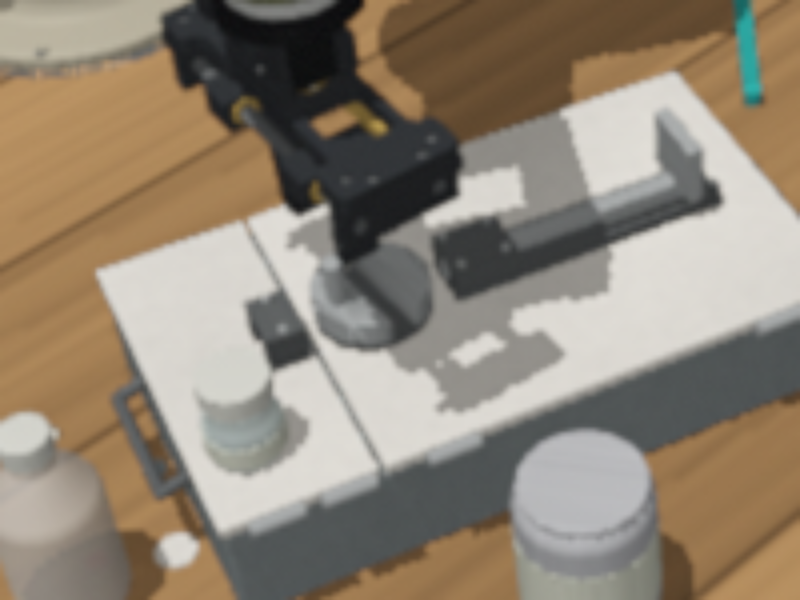

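The fingers straddle the peg, whose tip shows at crop (330,265), and they are clear of the jar and the keeper. Now I descend.

```bash
python3 -m handwheel '[[-3,0,8,0],[-3,0,16,0],[-3,0,24,0],[-3,0,32,0],[-3,0,40,0],[-3,0,46,0],[-3,0,46,0],[-3,0,46,0],[-3,0,46,0],[-3,0,46,0]]' && python3 -m handwheel '[[0,0,0,0],[0,0,0,0],[0,0,0,0],[0,0,0,0],[0,0,0,0],[0,0,0,0],[0,0,0,0],[0,0,0,0],[0,0,0,0],[0,0,0,0]]' 12; python3 -c "
from h import *
togo(21,-60,.108,90)"
```

```text
clock: 4.7
tcp_pos: [0.5053, -0.1324, 0.1081]
eef_rot: [2.349, 2.085, 0.0]
force: [-0.3, 0.3, 0.3]
gripper_width: 0.04
gripper_force: 0.0
clock: 5.7
tcp_pos: [0.5051, -0.1323, 0.1077]
eef_rot: [2.35, 2.085, -0.0]
force: [-2.8, -1.2, 0.9]
gripper_width: 0.0121
gripper_force: 1.1
clock 5.7 shift [18.  20.9 -0.3] turn -79.9 chest [  3.5 -81.3] z 0.1077 F [-2.8 -1.2  0.9] w 12.1 q [-0.48  0.47  1.57 -0.    1.1  -0.36] yawc 10.1
```

The fingers hold the peg at 12 mm, 21.6 mm from the disc axis, as they should. Now the 80° arc.

```bash
python3 -m handwheel '[[0.2,2.9,0,-8],[0.8,5.8,0,-16],[1.8,8.5,0,-24],[3.2,11.1,0,-32],[4.9,13.5,0,-40],[7,15.6,0,-48],[9.3,17.4,0,-56],[12,18.9,0,-64],[14.8,20,0,-72],[17.7,20.8,0,-80]]' && python3 -m handwheel '[[0,0,0,0],[0,0,0,0],[0,0,0,0],[0,0,0,0],[0,0,0,0],[0,0,0,0],[0,0,0,0],[0,0,0,0],[0,0,0,0],[0,0,0,0]]'; python3 -c "
from h import *
togo(21,-60,.108,90)"
```

```text
clock: 6.7
tcp_pos: [0.5278, -0.1171, 0.1075]
eef_rot: [-0.45, -3.109, -0.0]
force: [-2.9, -0.9, -0.5]
gripper_width: 0.0123
gripper_force: 1.3
clock: 7.7
tcp_pos: [0.5281, -0.1172, 0.1078]
eef_rot: [0.459, 3.107, -0.0]
force: [1.8, 1.5, -1.2]
gripper_width: 0.012
gripper_force: 1.2
clock 7.7 shift [ 0.1  0.2 -0.2] turn 0.1 chest [ 21.1 -60.2] z 0.1078 F [ 1.8  1.5 -1.2] w 12.0 q [-0.44  0.5   1.52  0.    1.12 -1.71] yawc 90.1
```

```bash
python3 -m handwheel '[[0,0,0,0],[0,0,0,0],[0,0,0,0],[0,0,-10,0],[0,0,-30,0],[0,0,-60,0],[0,0,-80,0],[0,0,-80,0],[0,0,-80,0],[0,0,-80,0]]' 28 && python3 -m handwheel '[[5,30,0,0],[10,70,0,0],[15,110,0,0],[21,150,0,0],[21,190,0,0],[21,230,0,0],[21,230,0,0],[21,230,0,0],[21,230,0,0],[21,230,0,0]]' 0; python3 - <<'E'
from h import *
togo(0,172,.106,90)
for n,b in(("top",(190,300,240,440)),("scene",(150,300,130,330))):
    im=snap(n)[:,:,::-1]; c=im[b[0]:b[1],b[2]:b[3]]; cv2.imwrite(f"pics/{n}2.png",cv2.resize(c,None,fx=4,fy=4,interpolation=cv2.INTER_CUBIC))
    for l,z in(("peg_top",.132),("bar_plate",.118),("disc_centre",.102)):
        for d in r.tip_of(n,l)[:1]:
            uv=np.array(d["at"])*[560,420]; print(n,l,round(d["conf"],2),(1000*toc(pix2w(n,uv,z),O,PSI)).round(1))
E
```

```text
clock: 8.7
tcp_pos: [0.5275, -0.117, 0.1867]
eef_rot: [-0.459, -3.106, -0.001]
force: [0.9, -0.0, -0.9]
gripper_width: 0.0283
gripper_force: 0.0
clock: 9.7
tcp_pos: [0.5742, 0.1079, 0.1875]
eef_rot: [-0.462, -3.107, 0.0]
force: [-0.3, 0.4, 0.3]
gripper_width: 0.0006
gripper_force: 0.0
clock 9.7 shift [-0.3  3.4 81.5] turn 0.0 chest [ -0.3 168.6] z 0.1875 F [-0.3  0.4  0.3] w 0.6 q [-0.02  0.48  1.28 -0.    1.38 -1.29] yawc 90.0
top peg_top 0.59 [ 21.7 -52.7]
top bar_plate 0.78 [112.4 314.4]
top disc_centre 0.68 [  3.5 -56.6]
scene peg_top 0.77 [ -3.2 -59.1]
scene bar_plate 0.75 [190.1 282.6]
scene disc_centre 0.78 [ -0.1 -51.5]
```

View pics/top2.png

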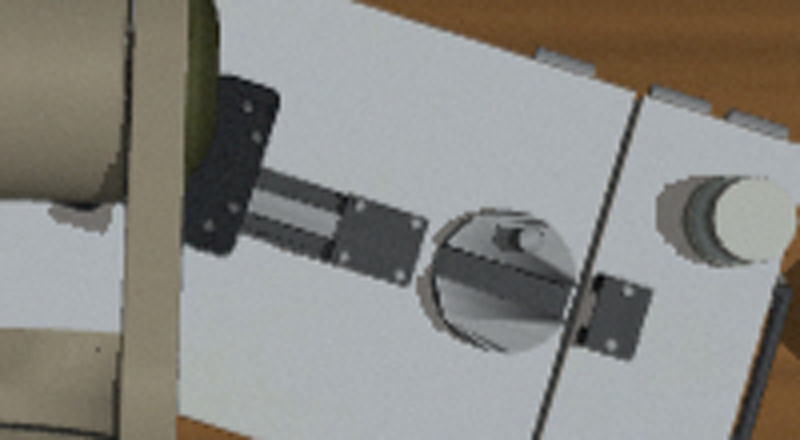

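View pics/scene2.png

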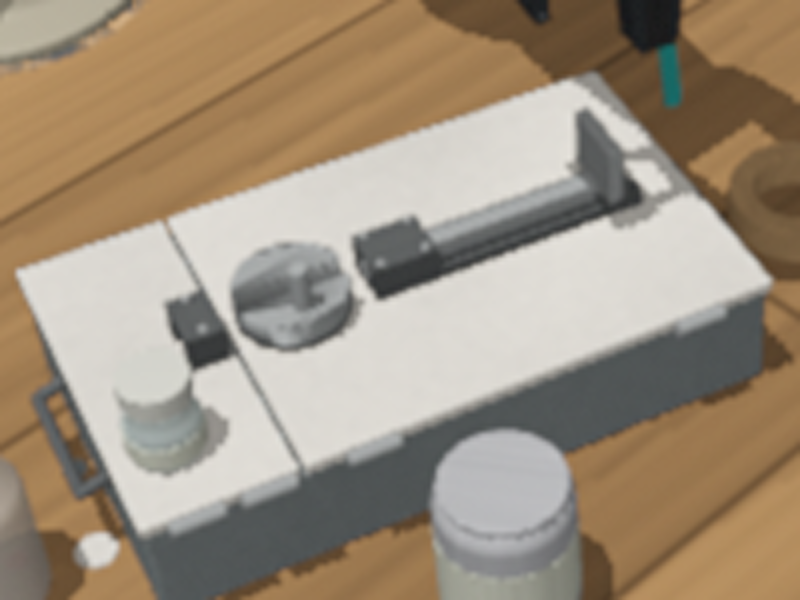

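The slot edge runs at about 17° in the top crop, (445,247) to (570,285). That is parallel to the bar, so the disc is aligned, and the jar and bar are untouched. Now I descend behind the plate.

```bash
python3 -m handwheel '[[0,3,15,0],[0,3,30,0],[0,3,45,0],[0,3,60,0],[0,3,72,0],[0,3,81,0],[0,3,81,0],[0,3,81,0],[0,3,81,0],[0,3,81,0]]' && python3 -m handwheel '[[0,-3,0,0],[0,-6,0,0],[0,-9,0,0],[0,-12,0,0],[0,-15,0,0],[0,-18,0,0],[0,-21,0,0],[0,-24,0,0],[0,-27,0,0],[0,-30,0,0]]'; python3 -c "
from h import *
togo(0,52,.106,90)"
```

```text
clock: 11.1
tcp_pos: [0.5755, 0.1119, 0.1074]
eef_rot: [0.459, 3.107, 0.0]
force: [0.5, 0.3, -0.8]
gripper_width: 0.0004
gripper_force: 0.0
clock: 12.1
tcp_pos: [0.5665, 0.083, 0.1067]
eef_rot: [0.459, 3.108, 0.0]
force: [-0.4, 1.4, -0.2]
gripper_width: 0.0005
gripper_force: 0.8
clock 12.1 shift [ -0.3 -90.5   0.7] turn 0.1 chest [ -0.4 142.5] z 0.1067 F [-0.4  1.4 -0.2] w 0.5 q [-0.06  0.54  1.43  0.    1.17 -1.34] yawc 90.1
```

```bash
python3 -m handwheel '[[0,-4,0,0],[0,-8,0,0],[0,-12,0,0],[0,-16,0,0],[0,-20,0,0],[0,-24,0,0],[0,-28,0,0],[0,-32,0,0],[0,-36,0,0],[0,-40,0,0]]' && python3 -m handwheel '[[0,-3,0,0],[0,-6,0,0],[0,-9,0,0],[0,-12,0,0],[0,-15,0,0],[0,-18,0,0],[0,-21,0,0],[0,-24,0,0],[0,-27,0,0],[0,-30,0,0]]'; python3 - <<'E'
from h import *
togo(0,52,.106,90)
for n in("top","scene"):
    im=snap(n)[:,:,::-1]; cv2.imwrite(f"pics/{n}3.png",im)
s=cv2.imread("pics/scene3.png")[150:300,130:330]; cv2.imwrite("pics/s3c.png",cv2.resize(s,None,fx=4,fy=4,interpolation=cv2.INTER_CUBIC))
E
```

```text
clock: 13.1
tcp_pos: [0.5549, 0.0446, 0.1067]
eef_rot: [-0.459, -3.108, -0.0]
force: [0.3, 0.6, -0.4]
gripper_width: 0.0001
gripper_force: 0.8
clock: 14.1
tcp_pos: [0.5463, 0.0159, 0.1068]
eef_rot: [0.459, 3.108, 0.0]
force: [-0.5, 1.4, 0.5]
gripper_width: 0.0005
gripper_force: 0.9
clock 14.1 shift [ -0.2 -20.5   0.8] turn 0.1 chest [-0.3 72.5] z 0.1068 F [-0.5  1.4  0.5] w 0.5 q [-0.19  0.51  1.51  0.    1.13 -1.46] yawc 90.1
```

View pics/s3c.png

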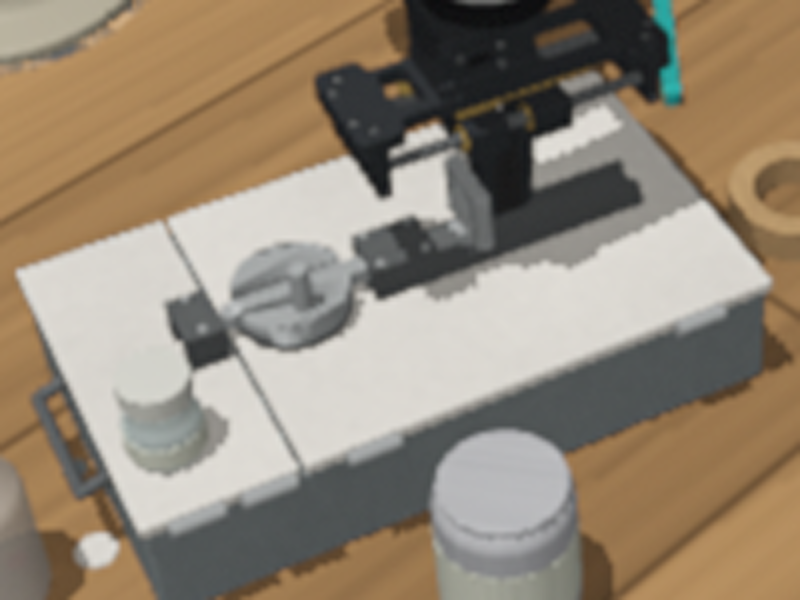

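The bar is through the slot and its nose is at the keeper mouth, crop (225,312). The plate has about 20 mm left to go to the strap.

```bash
python3 -m handwheel '[[0,-2,0,0],[0,-4,0,0],[0,-6,0,0],[0,-8,0,0],[0,-10,0,0],[0,-12,0,0],[0,-14,0,0],[0,-15,0,0],[0,-16,0,0],[0,-17,0,0]]'; python3 -c "
from h import *
togo(0,52,.106,90)"
```

```text
clock: 15.2
tcp_pos: [0.5414, -0.0001, 0.1068]
eef_rot: [0.459, 3.108, 0.0]
force: [0.2, 1.7, 1.5]
gripper_width: 0.0003
gripper_force: 1.4
clock 15.2 shift [-0.2 -3.7  0.8] turn 0.1 chest [-0.2 55.7] z 0.1068 F [0.2 1.7 1.5] w 0.3 q [-0.22  0.5   1.52  0.    1.12 -1.5 ] yawc 90.1
```

```bash
python3 -m handwheel '[[0,-0.5,0,0],[0,-1,0,0],[0,-1.5,0,0],[0,-2,0,0],[0,-2.5,0,0],[0,-3,0,0],[0,-3.5,0,0],[0,-4,0,0],[0,-4,0,0],[0,-4,0,0]]'; python3 -c "
from h import *
togo(0,52,.106,90)"
```

```text
clock: 16.2
tcp_pos: [0.5402, -0.0039, 0.1067]
eef_rot: [-0.459, -3.108, 0.0]
force: [1.2, 3.5, 2.7]
gripper_width: 0.0005
gripper_force: 1.5
clock 16.2 shift [-0.3  0.3  0.7] turn 0.1 chest [-0.3 51.7] z 0.1067 F [1.2 3.5 2.7] w 0.5 q [-0.23  0.5   1.52 -0.    1.12 -1.5 ] yawc 90.1
```

```bash
python3 -m handwheel '[[0,-0.3,0,0],[0,-0.6,0,0],[0,-0.9,0,0],[0,-1.2,0,0],[0,-1.5,0,0],[0,-1.5,0,0],[0,-1.5,0,0],[0,-1.5,0,0],[0,-1.5,0,0],[0,-1.5,0,0]]'; python3 -c "
from h import *
togo(0,52,.106,90)"
```

```text
clock: 17.2
tcp_pos: [0.5398, -0.0054, 0.1067]
eef_rot: [0.459, 3.108, -0.0]
force: [0.5, 2.7, 3.0]
gripper_width: 0.0005
gripper_force: 1.7
clock 17.2 shift [-0.3  1.8  0.7] turn 0.1 chest [-0.3 50.2] z 0.1067 F [0.5 2.7 3. ] w 0.5 q [-0.23  0.5   1.52 -0.    1.12 -1.51] yawc 90.1
```

```bash
python3 -m handwheel '[[0,-0.4,0,0],[0,-0.8,0,0],[0,-1.2,0,0],[0,-1.6,0,0],[0,-2,0,0],[0,-2,0,0],[0,-2,0,0],[0,-2,0,0],[0,-2,0,0],[0,-2,0,0]]'; python3 - <<'E'
from h import *
togo(0,52,.106,90)
s=snap("scene")[:,:,::-1][170:270,160:300]; cv2.imwrite("pics/s4c.png",cv2.resize(s,None,fx=5,fy=5,interpolation=cv2.INTER_CUBIC))
E
```

```text
clock: 18.2
tcp_pos: [0.5395, -0.0061, 0.1068]
eef_rot: [0.459, 3.107, 0.004]
force: [3.7, 10.4, 2.0]
gripper_width: 0.0003
gripper_force: 5.6
clock 18.2 shift [-0.3  2.5  0.8] turn 0.1 chest [-0.3 49.5] z 0.1068 F [ 3.7 10.4  2. ] w 0.3 q [-0.23  0.5   1.53  0.    1.12 -1.51] yawc 90.1
```

View pics/s4c.png

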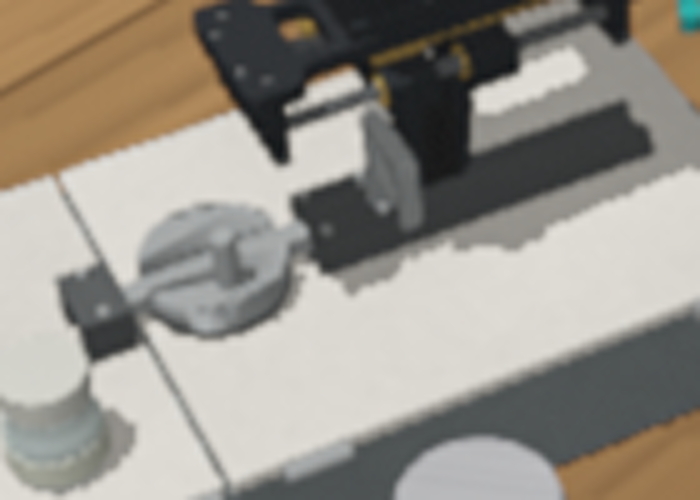

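The plate is against the strap at crop (395,215), the nose is in the keeper, and the force rose to 11 N. One small confirming push, then I back off and rise.

```bash
python3 -m handwheel '[[0,-0.5,0,0],[0,-1,0,0],[0,-1,0,0],[0,-1,0,0],[0,-1,0,0],[0,-1,0,0],[0,-1,0,0],[0,-1,0,0],[0,-1,0,0],[0,-1,0,0]]' && python3 -m handwheel '[[0,5,0,0],[0,12,0,0],[0,20,0,0],[0,28,0,0],[0,36,0,0],[0,44,-5,0],[0,50,-20,0],[0,60,-45,0],[0,70,-70,0],[0,80,-95,0]]' && python3 -m handwheel '[[0,40,-20,0],[0,80,-30,0],[0,120,-30,0],[0,160,-30,0],[0,160,-30,0],[0,160,-30,0],[0,160,-30,0],[0,160,-30,0],[0,160,-30,0],[0,160,-30,0]]'; python3 - <<'E'
from h import *
togo(0,52,.106,90)
L=[]
for n,b in(("top",(200,290,250,440)),("scene",(170,270,160,300))):
    c=snap(n)[:,:,::-1][b[0]:b[1],b[2]:b[3]]; L.append(cv2.resize(c,(600,290),interpolation=cv2.INTER_CUBIC))
cv2.imwrite("pics/fin.png",np.vstack(L))
E
```

```text
clock: 19.25
tcp_pos: [0.5395, -0.0062, 0.1068]
eef_rot: [0.459, 3.107, 0.006]
force: [5.3, 15.7, 2.3]
gripper_width: 0.0006
gripper_force: 8.4
clock: 20.25
tcp_pos: [0.5621, 0.0691, 0.2032]
eef_rot: [0.459, 3.108, -0.0]
force: [0.4, -0.4, 0.5]
gripper_width: 0.0006
gripper_force: 0.0
clock: 21.25
tcp_pos: [0.6084, 0.2209, 0.232]
eef_rot: [0.461, 3.107, 0.0]
force: [0.2, 0.3, 1.0]
gripper_width: 0.0006
gripper_force: 0.0
clock 21.25 shift [-2.000e-01 -2.346e+02  1.260e+02] turn 0.0 chest [ -0.4 286.6] z 0.232 F [0.2 0.3 1. ] w 0.6 q [ 0.17  0.56  1.01 -0.    1.57 -1.11] yawc 90.0
```

View pics/fin.png

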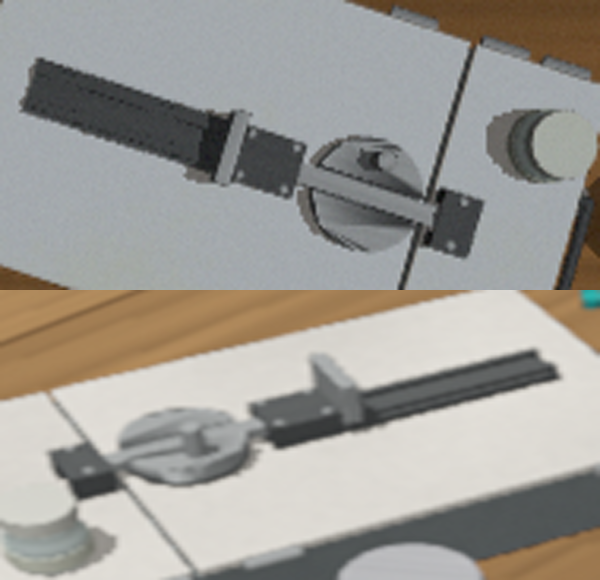

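The plate stands against the strap, top view (232,148). The bar lies through the slot into the keeper at (435,212), the jar is unmoved and the arm is clear. Signing off.

```bash
python3 -c "
from station import r
print(r.sign_off())"
```

```text
the job is handed in; nothing more can be done
None
```

The chest is locked and handed in at about 21 s: the disc is turned to line up with the bar, the bar is pushed through the slot until its end plate stopped against the strap with the nose in the keeper, and the arm is clear; in the pictures I checked, the jar had not moved and the arm had touched none of the other things around the chest.

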